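# Close the drone's battery hatch and bring the driver to its screw

### The arm

A 6-joint arm with a two-finger parallel gripper is mounted at the origin on the work surface. World frame = base frame: x ahead of the robot, y to its left, z up, the work surface at z = 0. Lengths are in mm, angles in rad, forces in N, time in s.
With the tool pointing down it reaches from about 350 to 975 mm from the base axis. Payload 4.9 kg.
Tool frame: the origin (TCP) lies where the fingers leave the gripper's body, on its centre line; the fingertips stand 73 mm ahead of it and the grasp point (between the pads) lies 54 mm ahead of it; z points along the fingers, y is the line along which they close (so a half turn about z gives the same grasp; the last joint's range is limited). The gripper opens to 85 mm and grips with 20 to 120 N. Pads are 22 mm wide; open, the fingers measure 114 mm over their backs; the gripper's body (76 mm by 85 mm) begins 54 mm behind the grasp point. The pads swing forward as they close: fully open they stand 13 mm farther back than shut.
Start: joints at [-1.436, 0.053, 1.613, -0, 1.476, -0.119], TCP at [156.923, -604.961, 303.904] pointing down, gripper open.
Joint ranges: [-3.01, 3.01], [-1.01, 2.22], [0.06, 2.58], [-1.02, 4.17], [0.09, 2.62], [-3.14, 3.14]. Speed limits (rad/s): [2.57, 2.57, 3.14, 3.14, 3.14, 3.14].

### API

Orientations are given as [roll, pitch, yaw] about the fixed x, y, z axes, in that order (R = Rz(yaw) Ry(pitch) Rx(roll)).
In Python, from bench import readout, viewer, robot gives the robot as it stands.
- The arm moves only by the shell command python3 -m jog 'ROWS' [FORCE]. ROWS is JSON, a list of rows, each a list of 7 numbers: the opening, from -1 (shut) to 1 (fully open), then the shift along the tool's x, y, z in mm, then the turn, a rotation vector about the tool's x, y, z in rad. In form: [[claw, dx, dy, dz, wx, wy, wz], ...]. A call has exactly 10 rows; each row shifts and turns the commanded pose from where the row before left it, along the tool's axes as they then stand; what a row does not reach is not made up. A row lasts 1/8 s, in which the tool goes at most 62.5 mm and 10.7 degrees, less where a joint would pass 70% of its speed; a pose out of reach is approached as far as the arm can. A call is refused whole if a number of a shift passes 62.5 or a number of a turn 0.188, either way. A call with a gripper value outside its range is refused whole. The fingers move at their own pace and stop on an object; FORCE is the grip in N (left out, the last holds). Time passes only in rows, so rows that do not move let the fingers close, or fill a call up. It gives the time, the measured TCP pose, the force, the opening and the grip force at its end, in the units of the state.
- readout.sense(): the state, without advancing time (a new reading comes with each control period).
- viewer.capture(name): name is "scene" or "side" or "wrist"; returns (picture, depth): 420x560x3 uint8, red, green, blue; 420x560 float32, mm along the optical axis (not along the pixel's ray), 0 where there is no reading.
- viewer.calibration(name): a dict with "fov_y" (degrees; the focal length in pixels is half the picture's height over the tangent of half this angle, whatever the lens; pixels are square), "cx", "cy" (the principal point, pixels), "R" (3x3) and "t" (3): a world point X has camera coordinates R X + t. Camera axes: x right, y down, z forward; pixel columns grow to the right and rows downward; lengths in mm; the calibration is good to about 2 mm. A picture is of the moment at which its call begins: read the wrist's pose just before it. calibration takes no time and is no camera call; for the wrist camera it gives the pose at the moment of the call.
- robot.job_done(): hands the job in; it is judged then, once.
The state is a dict: "time_s": time; "q": joint angles; "dq": joint speeds; "effort": joint torques, N m; "tool_pos": TCP position; "eef_rot": TCP orientation; "force": force on the tool from outside, world axes, zero at the start; "moment": the same for the moment, N m; "grip_width": opening from 0.0 (shut) to 1.0 (fully open); "grip_force": force on a finger pad.
Only numpy, scipy, OpenCV 4.12 (cv2) and the standard library are available. Lean on these libraries where they do the work, as an engineer would, in place of code of your own. Each camera call takes 0.05 s, during which the arm holds its last target. There are 200 camera calls.

### The job

The drone's battery is loaded: first swing the red battery hatch down until it is fully shut. Then draw the pen screwdriver out of its sloping stand, turn it upright with the bit pointing down, and finish holding it still in the gripper with the bit poised straight over the hatch's screw, about a finger's breadth (15 to 20 mm) above it and touching nothing, ready to drive it. Do not let go of the driver, keep the hatch shut, and do not disturb the multimeter, propeller, wrench or screw cup lying around.

Things in the scene. Friction and masses are not known exactly. Their poses are not given: they have to be found in the camera images.
- drone: red quadcopter fixed in a service cradle. Origin on the bench under mid-hull; x to its nose (away from the robot at yaw 0), y left, z up. Hull 134 x 84 mm, rim 120 mm high; arms at 45 degrees carry motors (31 mm across) at (+-106, +-106) mm, shafts end 119 mm high, propellers are off. Nose and camera reach 137 mm ahead, under 115 mm high
- hatch (a joint): battery hatch on the hull, hinged across its nose-side end about the drone's y. 0 = shut, flat on the rim; grows as it opens, rad (1.57 upright; stop at 1.9, leaning to the nose). Stiff hinge (0.06 N m, about 0.7 N at the free end): stays where it is left, must be pushed all the way down. Starts open, 1.25 to 1.7
- hatch_hinge (a point): middle of the hinge line, fixed, 58 mm to the nose side of the drone's origin, 120 mm above the bench. The red panel runs 118 mm from here, 84 mm wide, 5 mm thick; shut, it runs to the drone's tail (-x) with its underside at hinge height. A tab 26 mm wide, 19 mm long carries the screw beyond its free edge
- hatch_panel (a point): point on the outer face of the hatch panel, 90 mm from the hinge line, on the middle line; moves with the hatch. The point's z is the outward normal of the panel (up when shut)
- hatch_screw (a point): top of the steel captive screw (head 11 mm across, standing 4 mm proud) in the tab at the hatch's free end, 127 mm from the hinge line; moves with the hatch, and is 129 mm above the bench when shut. z points out of the screw head
- stand: black weighted tool stand, fixed to the bench; its round sleeve leans 0.60 rad (34 degrees) from upright, mouth towards the stand's -x. Origin on the bench under the centre of the sleeve's inner floor (30 mm up), z up. Foot 86 mm wide, 14 mm high, from 71 mm to -x to 47 mm to +x; sleeve 37 mm outside, 26 mm inside, 75 mm deep (bottom 22 mm: a 10 mm socket for the bit)
- stand_mouth (a point): centre of the sleeve's mouth, 42 mm to the stand's -x of its origin, 92 mm above the bench
- driver: grey pen screwdriver, about 0.12 kg, 152 mm. Origin at the bit's tip, z from bit to cap. Bit 6 mm thick to 30 mm, nose to 24 mm thick from 28 to 78 mm, square grip 23 x 23 mm (flats face its x and y) from 78 to 146 mm, orange cap. Starts loose in the sleeve, bit on its floor, z leaning 0.6 to 0.65 rad, y along the stand's y; sticks out from 75 mm up. Draw it 80 mm along its z before turning it
- driver_bit (a point): tip of the bit (same point as the driver's origin)
- driver_grip (a point): middle of a good grasp on the driver's axis, 118 mm from the bit tip; axes as the driver's
- meter: bystander: yellow multimeter lying face up, 150 x 76 x 34 mm (45 mm at its dial), origin under its centre
- propeller: bystander: loose black two-blade propeller, 178 mm long along its x, 8 mm high, origin under its hub
- wrench: bystander: red wrench 140 mm long lying along its x, origin under its middle
- screw_cup: bystander: steel bowl for screws, 72 mm across, 30 mm high, origin under its centre
Mind the look-alikes: they are no part of the job. What is meant by the stand is not orange, and is the smaller of those in its own colour.

How it is judged (in metres and radians):
On the way, in this order (a step that is already met when the one before it is completed fails the run):
1. the hatch is shut (value of joint hatch below 0.04 rad), for 0.2 s.
2. the driver is drawn clear of the stand in the gripper (contact force between the fingers and driver above 2 N and contact force between driver and stand below 0.1 N and distance between driver_bit and stand above 0.1 m), for 0.1 s.
At the end, for the whole second after the job is handed in: Hatch shut (within 0.04 rad). The driver is held in the fingers, still, upright with the bit down (within 0.15 rad), the bit's tip within 12 mm sideways of the screw's centre and 4 to 40 mm above its head, touching neither drone nor stand (value of joint hatch below 0.04 rad and contact force between the fingers and driver above 2 N and contact force between driver and drone below 0.1 N and contact force between driver and stand below 0.1 N and angle between driver's own z axis and vertical below 0.15 rad and horizontal distance between driver_bit and hatch_screw below 0.012 m and z of driver_bit in the frame of hatch_screw between 0.004 and 0.04 m and linear speed of driver below 0.03 m/s); the arm keeps its last pose, push and grip.
It fails at once if the multimeter is pushed more than 20 mm (distance of meter from where it was at the start of the episode above 0.02 m).
It fails at once if the propeller is pushed more than 20 mm (distance of propeller from where it was at the start of the episode above 0.02 m).
It fails at once if the wrench is pushed more than 20 mm (distance of wrench from where it was at the start of the episode above 0.02 m).
It fails at once if the screw cup is pushed more than 20 mm (distance of screw_cup from where it was at the start of the episode above 0.02 m).
It also fails if it takes over 56 s, if anything falls off the work surface, if the arm or the gripper's body presses on something with over 40 N, if the wrist force passes 120 N, or if a joint passes its speed limit or range.

## Working session

There is one attempt and no reset: what is moved stays moved. The work goes in short steps, Python scripts to look and compute and a shell command to move; the robot and the scene stay as the last step left them, time stands still between calls to the robot, and variables do not carry over. Pictures are saved under pics/ and viewed, at most 10 in all, crops included, and the job is handed in when it is done.

```bash
mkdir -p pics; ls
cat > h.py <<'E'
import numpy as np, cv2, sys
from bench import readout, viewer, robot
def cap(n,f):
    c=viewer.calibration(n); p,d=viewer.capture(n)
    cv2.imwrite(f'pics/{f}.png',p[:,:,::-1]); np.savez(f'pics/{f}.npz',p=p,d=d,R=c['R'],t=c['t'],k=[c['fov_y'],c['cx'],c['cy']])
class Im:
    def __init__(s,f):
        z=np.load(f'pics/{f}.npz'); s.p,s.d,s.R,s.t=z['p'],z['d'],z['R'],z['t'].ravel(); fv,s.cx,s.cy=z['k']; s.f=s.p.shape[0]/2/np.tan(np.radians(fv)/2)
        v,u=np.mgrid[:s.d.shape[0],:s.d.shape[1]]
        s.X=(np.stack([(u-s.cx)/s.f*s.d,(v-s.cy)/s.f*s.d,s.d],-1)-s.t)@s.R
    def w(s,u,v): 
        return s.X[v,u].round(0)
    def pix(s,X):
        c=s.R@np.asarray(X,float)+s.t; return c[:2]/c[2]*s.f+[s.cx,s.cy]
E
python3 - <<'E'
from h import *
cap('scene','s0');cap('side','d0')
a=cv2.imread('pics/s0.png');b=cv2.imread('pics/d0.png')
for n in('scene','side'):
    c=viewer.calibration(n);print(n,c['fov_y'],(-np.array(c['R']).T@np.array(c['t']).ravel()).round())
E
```

```text
pics
scene 53.68546659358885 [1223.  160.  933.]
side 51.201340884607056 [343. 931. 647.]
```

View pics/s0.png

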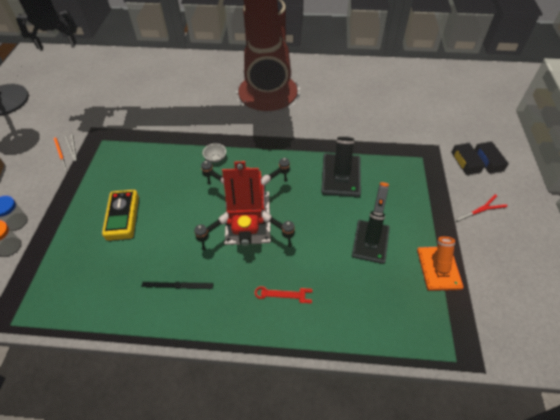

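View pics/d0.png

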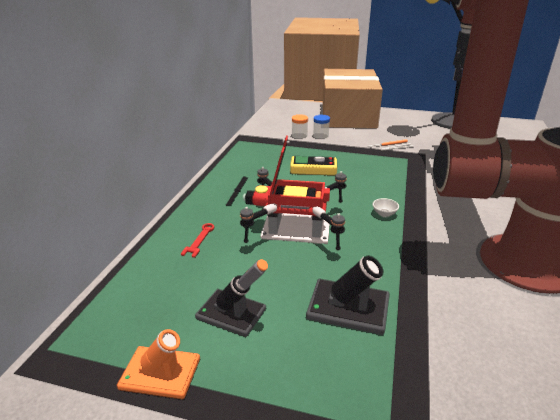

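The scene view faces the robot. The stand with the driver is at about (375,235), with the cap at (384,187). The drone is at (245,210) with its hatch roughly upright. The larger black stand (342,165) and the orange one (442,262) are decoys. The meter is at (121,214), the cup at (214,154), the propeller at (178,286) and the wrench at (284,295).

Run:
```python
from h import *
for f,boxes in (('s0',dict(dr=(360,170,400,250),hatch=(215,155,275,225))),('d0',dict(dr=(215,255,275,320),hatch=(260,130,310,200)))):
    I=Im(f); hsv=cv2.cvtColor(I.p,cv2.COLOR_RGB2HSV)
    if f=='s0':
        for n,(u,v) in dict(m1=(208,167),m2=(285,163),m3=(201,232),m4=(288,228),meter=(121,214),cup=(214,150),prop=(178,286),wr=(284,295),big=(345,142)).items(): print(n,I.w(u,v))
    x0,y0,x1,y1=boxes['dr']; X=I.X[y0:y1,x0:x1].reshape(-1,3);h=hsv[y0:y1,x0:x1].reshape(-1,3)
    m=(h[:,0]<18)&(h[:,1]>120)&(h[:,2]>90)&(X[:,2]>60); print(f,'cap',m.sum(),X[m].mean(0).round(),X[m].min(0).round(),X[m].max(0).round())
    m=(X[:,2]>95)&(X[:,2]<200)
    Y=X[m]
    for z in range(60,180,10):
        q=X[(X[:,2]>z-5)&(X[:,2]<z+5)]
        if len(q): print(z,len(q),q.min(0).round()[:2],q.max(0).round()[:2],np.median(q,0).round()[:2])
    x0,y0,x1,y1=boxes['hatch']; X=I.X[y0:y1,x0:x1].reshape(-1,3);h=hsv[y0:y1,x0:x1].reshape(-1,3)
    m=((h[:,0]<8)|(h[:,0]>172))&(h[:,1]>120)&(X[:,2]>135)
    Y=X[m];print('hatch',m.sum())
    for z in range(120,270,15):
        q=X[(X[:,2]>z-7)&(X[:,2]<z+7)]
        if len(q): print(z,len(q),q.min(0).round()[:2],q.max(0).round()[:2],np.median(q,0).round()[:2])
a=cv2.imread('pics/s0.png');b=cv2.imread('pics/d0.png')
A=cv2.resize(a[150:260,190:400],None,fx=3.8,fy=3.8,interpolation=3)[:,:798];B=cv2.resize(b[130:330,190:390],None,fx=0.9,fy=0.9)
cv2.imwrite('pics/c0.png',A)
```

```text
m1 [ 483. -107.  111.]
m2 [450.  98. 108.]
m3 [693. -84. 113.]
m4 [663. 121. 109.]
meter [ 604. -332.   38.]
cup [ 324. -134.   14.]
prop [ 785. -140.    6.]
wr [788. 121.   5.]
big [377. 258. 128.]
s0 cap 47 [568. 343. 163.] [534. 160. 118.] [1223.  358.  933.]
60 66 [610. 319.] [634. 354.] [625. 333.]
70 70 [600. 320.] [628. 355.] [618. 334.]
80 65 [576. 322.] [620. 356.] [612. 335.]
90 82 [576. 322.] [614. 358.] [604. 336.]
100 77 [563. 326.] [609. 356.] [595. 340.]
110 47 [572. 330.] [590. 354.] [585. 340.]
120 51 [561. 333.] [584. 355.] [577. 342.]
130 43 [553. 334.] [577. 356.] [570. 344.]
140 53 [540. 335.] [571. 357.] [563. 344.]
150 60 [534. 337.] [562. 359.] [554. 348.]
160 19 [544. 341.] [556. 357.] [549. 347.]
hatch 1328
120 263 [483. -31.] [663.  52.] [625.  17.]
135 159 [612. -32.] [629.  50.] [620.   9.]
150 176 [606. -32.] [626.  50.] [617.   9.]
165 166 [605. -33.] [621.  50.] [613.   6.]
180 172 [602. -31.] [617.  49.] [609.   9.]
195 182 [597. -33.] [613.  49.] [605.   8.]
210 196 [591. -34.] [610.  49.] [601.   8.]
225 197 [589. -35.] [605.  47.] [597.   6.]
240 9
[... 355 characters left out ...]

110 60 [557. 340.] [588. 357.] [574. 354.]
120 58 [549. 344.] [581. 359.] [567. 356.]
130 65 [543. 339.] [575. 360.] [559. 357.]
140 68 [535. 339.] [567. 361.] [552. 358.]
150 102 [531. 338.] [560. 361.] [542. 356.]
160 51 [537. 339.] [553. 360.] [543. 351.]
hatch 134
120 533 [520. -95.] [684.  55.] [578.  11.]
135 17 [608. -20.] [615.  53.] [611.  50.]
150 16 [605.  16.] [613.  53.] [607.  48.]
165 20 [600.  -6.] [608.  52.] [603.  48.]
180 18 [597. -13.] [607.  52.] [600.  47.]
195 22 [592. -18.] [602.  50.] [596.  46.]
210 22 [589. -20.] [599.  50.] [592.  46.]
225 26 [585. -21.] [594.  53.] [589.  41.]
240 33 [580.  -3.] [593.  48.] [587.  18.]
255 21 [583.  -7.] [594.  22.] [586.  13.]
```

View pics/c0.png

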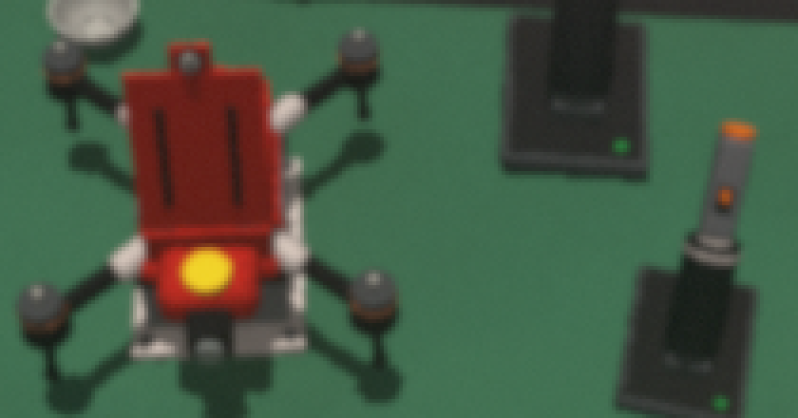

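The crop shows the hatch standing at about 1.3 rad, the drone yawed about 0.13, and the driver leaning towards the robot and slightly to +y. Next I work out the approach to the nose side of the hatch.

```bash
cat >> h.py <<'E'
from scipy.spatial.transform import Rotation as Ro
def pose():
    s=readout.sense(); return np.array(s['tool_pos']),Ro.from_euler('xyz',s['eef_rot'])
def go(target,R=None,frm=None):
    p,r=frm or pose(); R=R or r
    print('shift',(r.inv().apply(np.array(target)-p)).round(1),'turn',(r.inv()*R).as_rotvec().round(3),'turn axes world')
def st():
    s=readout.sense(); print(round(s['time_s'],2),np.round(s['tool_pos'],1),np.round(s['eef_rot'],3),'F',np.round(s['force'],1),s['grip_width'],s['grip_force'],np.round(s['q'],2))
E
python3 - <<'E'
from h import *
st();p,r=pose();print(r.as_matrix().round(3))
go([p[0],p[1],370]);go([665,8,370])
E
```

```text
0.1 [ 156.9 -604.6  302.8] [-3.14  -0.     0.254] F [ 0.4  0.8 -1.1] 0.9971983195893077 0.0 [-1.44  0.05  1.61  0.    1.48 -0.12]
[[ 0.968  0.251 -0.   ]
 [ 0.251 -0.968  0.002]
 [ 0.    -0.002 -1.   ]]
shift [  0.   -0.1 -67.2] turn [0. 0. 0.] turn axes world
shift [ 645.7 -465.5  -66.2] turn [0. 0. 0.] turn axes world
```

```bash
python3 -m jog '[[-1,10,-5,-33,0,0,0],[-1,35,-25,-33,0,0,0],[-1,42,-30,0,0,0,0],[-1,42,-30,0,0,0,0],[-1,42,-30,0,0,0,0],[-1,42,-30,0,0,0,0],[-1,42,-30,0,0,0,0],[-1,42,-30,0,0,0,0],[-1,42,-30,0,0,0,0],[-1,42,-30,0,0,0,0]]' 40
python3 -m jog '[[-1,42,-30,0,0,0,0],[-1,42,-30,0,0,0,0],[-1,42,-30,0,0,0,0],[-1,42,-30,0,0,0,0],[-1,42,-30,0,0,0,0],[-1,42,-30,0,0,0,0],[-1,12,-15,0,0,0,0.12],[-1,0,0,0,0,0,0],[-1,0,0,0,0,0,0],[-1,0,0,0,0,0,0]]'
python3 - <<'E'
from h import *
st(); cap('wrist','w1')
I=Im('w1');print(I.t)
h=np.array([617.5,9,120]);ex=np.array([np.cos(.13),np.sin(.13),0])
print('hinge pix',I.pix(h))
R=pose()[1]
for th in (1.4,1.1,.8,.5,.25,0):
    n=ex*np.sin(th)+[0,0,np.cos(th)]; 
    tip=h+85*(-ex*np.cos(th)+np.array([0,0,np.sin(th)]))+n*5+ex*11*np.sin(th)
    print(th,(tip+[0,0,73]).round()); go(tip+[0,0,73])
E
```

```text
time_s: 1.35
tool_pos: [458.6, -246.4, 369.4]
eef_rot: [-3.141, 0.0, 0.254]
force: [0.6, -0.9, 0.3]
grip_width: 0.002
grip_force: 0.0
time_s: 2.6
tool_pos: [664.1, 6.0, 370.0]
eef_rot: [3.141, 0.0, 0.133]
force: [-0.1, 0.2, -0.3]
grip_width: 0.002
grip_force: 0.0
2.6 [664.1   6.  370. ] [3.141 0.    0.133] F [-0.1  0.2 -0.3] 0.0017740847645686276 0.0 [-0.1   0.11  1.44 -0.    1.59  1.33]
[-82.48896202 564.35263778 650.24453071]
hinge pix [269.91242002 231.15164538]
1.4 [619.   9. 278.]
shift [-44.5  -9.1  92.5] turn [0. 0. 0.] turn axes world
1.1 [593.   6. 271.]
shift [-70.2  -9.2  99.1] turn [0. 0. 0.] turn axes world
0.8 [570.   3. 257.]
shift [-93.6  -9.3 112.6] turn [0. 0. 0.] turn axes world
0.5 [551.   0. 238.]
shift [-112.8   -9.3  132. ] turn [0. 0. 0.] turn axes world
0.25 [540.  -1. 219.]
shift [-124.3   -9.4  151.2] turn [0. 0. 0.] turn axes world
0 [533.  -2. 198.]
shift [-130.9   -9.4  172.1] turn [0. 0. 0.] turn axes world
```

View pics/w1.png

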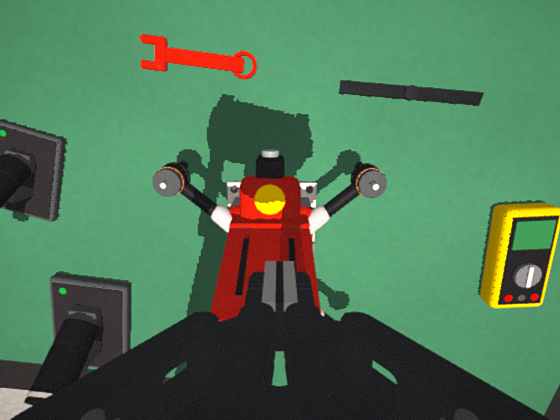

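The wrist view has +x up. The fingers are on the nose side of the panel, and the hinge line is at about row 213. Now push it shut along the arc.

```bash
python3 -m jog '[[-1,0,-5,45,0,0,0],[-1,0,-4,47,0,0,0],[-1,-25,0,0,0,0,0],[-1,-20,0,0,0,0,0],[-1,-13,0,3,0,0,0],[-1,-13,0,4,0,0,0],[-1,-12,0,6,0,0,0],[-1,-11,0,7,0,0,0],[-1,-10,0,10,0,0,0],[-1,-9,0,10,0,0,0]]'
python3 -m jog '[[-1,-6,0,9,0,0,0],[-1,-6,0,10,0,0,0],[-1,-4,0,10,0,0,0],[-1,-3,0,8,0,0,0],[-1,0,0,2,0,0,0],[-1,0,0,1,0,0,0],[-1,0,0,0,0,0,0],[-1,0,0,0,0,0,0],[-1,0,0,0,0,0,0],[-1,0,0,0,0,0,0]]'
```

```text
time_s: 3.9
tool_pos: [550.6, 0.9, 237.0]
eef_rot: [-3.141, 0.0, 0.134]
force: [0.3, 0.0, 1.2]
grip_width: 0.001
grip_force: 0.2
time_s: 5.15
tool_pos: [532.5, -1.6, 198.0]
eef_rot: [3.142, -0.0, 0.134]
force: [-0.0, -0.5, -0.5]
grip_width: -0.0
grip_force: 0.0
```

Little force at z=198, so I press further down until it meets resistance.

```bash
python3 -m jog '[[-1,-5,0,1,0,0,0],[-1,0,0,1,0,0,0],[-1,0,0,1,0,0,0],[-1,0,0,0,0,0,0],[-1,0,0,0,0,0,0],[-1,0,0,0,0,0,0],[-1,0,0,0,0,0,0],[-1,0,0,0,0,0,0],[-1,0,0,0,0,0,0],[-1,0,0,0,0,0,0]]'
python3 - <<'E'
from h import *
cap('side','d1'); I=Im('d1');b=cv2.imread('pics/d1.png')
cv2.imwrite('pics/c1.png',cv2.resize(b[140:250,220:370],None,fx=5,fy=5,interpolation=3))
st()
E
```

```text
time_s: 6.4
tool_pos: [528.0, -2.4, 197.3]
eef_rot: [3.141, -0.001, 0.134]
force: [-4.5, 0.7, 11.0]
grip_width: 0.002
grip_force: 5.4
6.45 [528.   -2.3 197.4] [ 3.141e+00 -1.000e-03  1.340e-01] F [-4.5  0.7 10.5] 0.0016113014652518395 5.350912265821535 [-0.15 -0.09  1.94 -0.    1.29  1.29]
```

View pics/c1.png

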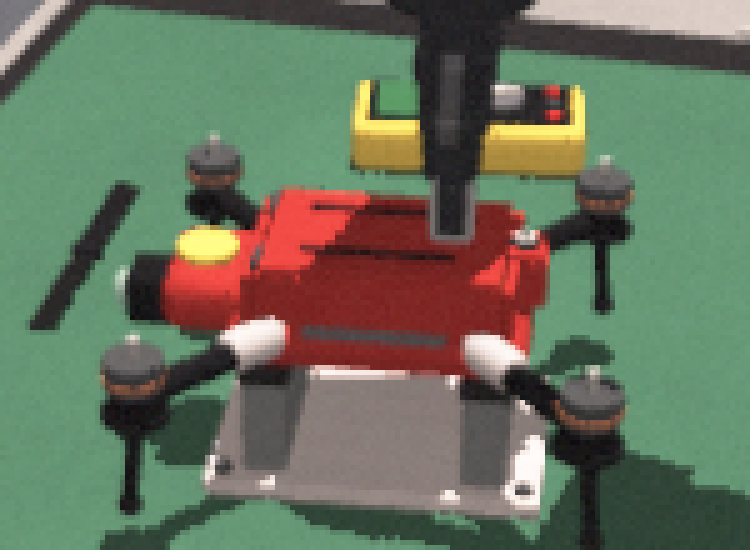

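The hatch is flat on the rim, with 11 N of resistance under the fingers. The screw is visible at crop (524,238). Lift off, then plan the pre-grasp.

```bash
python3 -m jog '[[-1,0,0,-20,0,0,0],[-1,0,0,-50,0,0,0],[-1,0,0,-55,0,0,0],[1,0,-40,-20,0,0,0],[1,0,-50,0,0,0,0],[1,0,-50,0,0,0,0],[1,0,-50,0,0,0,0],[1,0,-50,0,0,0,0],[1,0,-30,0,0,0,0],[1,0,0,0,0,0,0]]'
python3 - <<'E'
from h import *
st();cap('scene','s2');cap('side','d2')
I=Im('s2')
for f in('s2','d2'):
    I=Im(f);u,v=np.round(I.pix([491,-8,129])).astype(int);print(f,u,v)
    H=cv2.resize(I.p[v-20:v+20,u-25:u+25,::-1],None,fx=8,fy=8,interpolation=3);cv2.imwrite(f'pics/z{f}.png',H)
cv2.imwrite('pics/c2.png',np.hstack([cv2.imread('pics/zs2.png'),cv2.imread('pics/zd2.png')]))
a=np.array([-.577,.07,.814]);a/=np.linalg.norm(a)
z=-a;y=np.array([-.12,-.99,0]);y-=z*(y@z);y/=np.linalg.norm(y);x=np.cross(y,z)
R=Ro.from_matrix(np.stack([x,y,z],1)); np.save('Rg.npy',R.as_matrix())
go(np.array([562,348,126])+a*160,R)
E
```

```text
time_s: 7.7
tool_pos: [490.8, 266.8, 340.3]
eef_rot: [3.141, 0.0, 0.137]
force: [-0.3, -0.5, -0.5]
grip_width: 1.002
grip_force: 0.0
7.7 [490.8 266.8 340.3] [3.141 0.    0.137] F [-0.3 -0.5 -0.5] 1.0024127485382426 0.0 [ 0.36 -0.12  1.73 -0.    1.54  1.8 ]
s2 244 167
d2 325 187
shift [ -8.9 -96.3  83.9] turn [-0.078  0.617  0.247] turn axes world
```

View pics/c2.png

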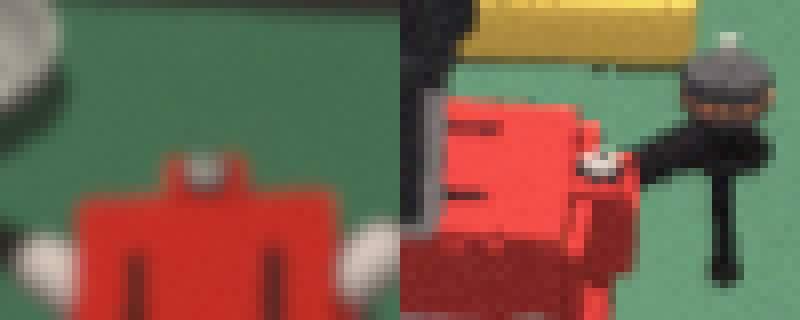

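The screw shows at crop (205,168) in the scene view and (602,160) in the side view. Both agree with my (491,-8,129) estimate to about 2 mm. Go to pre-grasp.

```bash
python3 -m jog '[[1,-9,-40,10,0,0,0],[1,0,-40,14,0,0,0],[1,0,-16,30,0,0,0],[1,0,0,30,0,0,0],[1,0,0,0,-0.02,0.154,0.062],[1,0,0,0,-0.02,0.154,0.062],[1,0,0,0,-0.02,0.154,0.062],[1,0,0,0,-0.02,0.154,0.062],[1,0,0,0,0,0,0],[1,0,0,0,0,0,0]]' 60
python3 - <<'E'
from h import *
st();cap('wrist','w3');I=Im('w3')
a=-np.load('Rg.npy')[:,2]
g=np.array([562,348,126.])
for s in(-43,0,34):print(s,I.pix(g+a*s))
for f,u,v in(('s2',244.2,167.6),('d2',324.8,186.7)):
    J=Im(f);c=-J.R.T@J.t;d=J.R.T@np.array([(u-J.cx)/J.f,(v-J.cy)/J.f,1]);print(f,(c+d*(129-c[2])/d[2]).round(1))
E
```

```text
time_s: 9.05
tool_pos: [470.5, 358.6, 256.5]
eef_rot: [3.141, -0.618, -0.123]
force: [-0.4, -0.3, 0.7]
grip_width: 0.999
grip_force: 0.0
9.05 [470.5 358.6 256.5] [ 3.141 -0.618 -0.123] F [-0.4 -0.3  0.7] 0.9986373258395546 0.0 [ 0.67 -0.15  1.95 -0.53  0.95  2.6 ]
-43 [277.49555304 203.29302074]
0 [277.41693383 219.99339123]
34 [277.33335568 237.74714209]
s2 [494.3  -6.3 129. ]
d2 [491.4  -7.1 129. ]
```

View pics/w3.png

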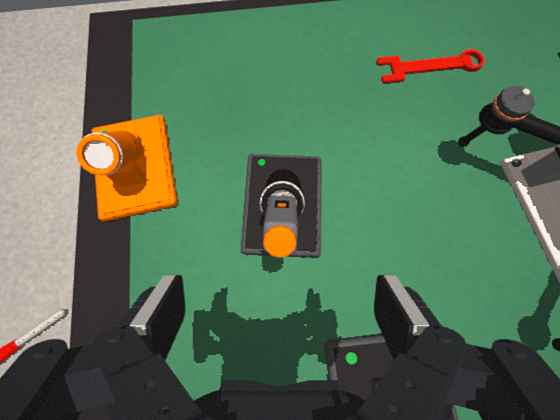

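The cap is centred at (280,241), predicted (277,238), and the sleeve mouth is at about (282,200). I'll correct by depth.

Run:
```python
from h import *
I=Im('w3');Rg=np.load('Rg.npy');p,r=pose();print(r.as_matrix().round(3))
hsv=cv2.cvtColor(I.p,cv2.COLOR_RGB2HSV)
m=(hsv[:,:,0]<18)&(hsv[:,:,1]>150)&(hsv[:,:,2]>150);m[:215]=0;m[265:]=0;m[:,:255]=0;m[:,305:]=0
X=I.X[m];cap=X.mean(0);print('cap',m.sum(),cap.round(1))
T=lambda q:r.inv().apply(q-p).round(1)
print('cap tool',T(cap)) 
# cross-sections of driver in tool frame
W=r.inv().apply(I.X.reshape(-1,3)-p)
s=I.X.reshape(-1,3)
for z in range(120,200,8):
    q=W[(abs(W[:,2]-z)<4)&(abs(W[:,0])<40)&(abs(W[:,1])<30)]
    if len(q):print(z,len(q),np.percentile(q,3,axis=0).round(1),np.percentile(q,97,axis=0).round(1))
```

```text
[[ 0.808 -0.123  0.576]
 [-0.1   -0.992 -0.072]
 [ 0.58   0.    -0.815]]
cap 780 [539.6 349.4 153.4]
cap tool [ -3.4   0.8 124.5]
120 688 [-11.4  -7.7 122. ] [  5.8   9.7 123.9]
128 379 [-11.9  -9.3 124.1] [  8.1  12.3 131.7]
136 192 [ -7.8 -10.2 132.1] [  8.9  12.5 139.6]
144 115 [  6.5  -8.5 140.2] [  9.1  12.1 147.5]
152 120 [  5.1  -8.  148.2] [  9.   12.9 155.8]
160 103 [  6.1  -8.1 156.2] [  9.2  12.4 163.7]
168 90 [  6.3  -7.7 164.3] [  9.5  12.9 171.7]
176 82 [  6.2  -7.6 172.3] [  9.4  13.1 179.6]
184 77 [  5.2  -7.5 180.6] [  9.4  13.9 187.7]
192 44 [  6.9  -6.8 188.3] [  9.5  13.5 193.2]
```

```bash
python3 -m jog '[[1,-2.5,2,20,0,0,0],[1,0,0,25,0,0,0],[1,0,0,25,0,0,0],[1,0,0,20,0,0,0],[1,0,0,12,0,0,0],[1,0,0,0,0,0,0],[-1,0,0,0,0,0,0],[-1,0,0,0,0,0,0],[-1,0,0,0,0,0,0],[-1,0,0,0,0,0,0]]' 60
python3 -m jog '[[-1,0,0,0,0,0,0],[-1,0,0,0,0,0,0],[-1,0,0,0,0,0,0],[-1,0,0,-3,0,0,0],[-1,0,0,-4,0,0,0],[-1,0,0,-8,0,0,0],[-1,0,0,-10,0,0,0],[-1,0,0,-10,0,0,0],[-1,0,0,-10,0,0,0],[-1,0,0,0,0,0,0]]'
```

```text
time_s: 10.35
tool_pos: [526.3, 350.4, 172.2]
eef_rot: [3.141, -0.62, -0.122]
force: [-2.8, -1.1, 2.9]
grip_width: 0.262
grip_force: 58.1
time_s: 11.6
tool_pos: [500.0, 353.9, 209.1]
eef_rot: [-3.141, -0.62, -0.122]
force: [-0.2, -0.0, -1.4]
grip_width: 0.262
grip_force: 58.9
```

The driver is gripped at 0.262 (22 mm), and drawing is smooth. Draw the rest, rise, and turn upright.

```bash
python3 -m jog '[[-1,0,0,-15,0,0,0],[-1,0,0,-20,0,0,0],[-1,0,0,-20,0,0,0],[-1,0,0,-20,0,0,0],[-1,14,0,-20,0,0,0],[-1,15,0,-20,0,0,0],[-1,15,0,-20,0,0,0],[-1,15,0,-20,0,0,0],[-1,0,0,0,0,0,0],[-1,0,0,0,0,0,0]]'
python3 - <<'E'
from h import *
st();go([493,-6.7,350],Ro.from_euler('xyz',[np.pi,0,-.12]))
E
```

```text
time_s: 12.85
tool_pos: [458.1, 358.6, 367.6]
eef_rot: [3.14, -0.618, -0.122]
force: [0.5, -0.5, -0.7]
grip_width: 0.266
grip_force: 58.9
12.85 [458.1 358.6 367.6] [ 3.14  -0.618 -0.122] F [ 0.5 -0.5 -0.7] 0.2657786953052832 58.89406085014343 [ 0.69 -0.26  1.86 -0.48  1.13  2.5 ]
shift [ 54.1 358.2  60.7] turn [ 0.002 -0.618 -0.002] turn axes world
```

```bash
python3 -m jog '[[-1,0,0,0,0,-0.1,0],[-1,0,0,0,0,-0.13,0],[-1,0,0,0,0,-0.13,0],[-1,0,0,0,0,-0.13,0],[-1,0,0,0,0,-0.128,0],[-1,0,15,0,0,0,0],[-1,5,25,0,0,0,0],[-1,5,25,0,0,0,0],[-1,5,25,0,0,0,0],[-1,5,25,0,0,0,0]]'
python3 - <<'E'
from h import *
st();go([493,-6.7,345])
E
```

```text
time_s: 14.1
tool_pos: [463.6, 240.6, 367.4]
eef_rot: [3.139, -0.002, -0.122]
force: [0.2, 0.1, -1.0]
grip_width: 0.259
grip_force: 58.8
14.1 [463.6 240.6 367.4] [ 3.139e+00 -2.000e-03 -1.220e-01] F [ 0.2  0.1 -1. ] 0.25856136013981046 58.8433563709259 [ 0.34 -0.23  1.77 -0.    1.6   2.03]
shift [ 59.4 241.8  23.1] turn [0. 0. 0.] turn axes world
```

```bash
python3 -m jog '[[-1,8,30,0,0,0,0],[-1,8,32,0,0,0,0],[-1,8,32,0,0,0,0],[-1,8,32,0,0,0,0],[-1,8,32,0,0,0,0],[-1,8,32,0,0,0,0],[-1,7,30,8,0,0,0],[-1,4.5,22,15,0,0,0],[-1,0,0,0,0,0,0],[-1,0,0,0,0,0,0]]'
python3 - <<'E'
from h import *
st();cap('side','d4');cap('scene','s4')
for f in('s4','d4'):
    I=Im(f);u,v=np.round(I.pix([493,-7,165])).astype(int);print(f,u,v,I.pix([493,-7,129]),I.pix([493,-7,173]))
    cv2.imwrite(f'pics/z{f}.png',cv2.resize(I.p[v-30:v+30,u-25:u+25,::-1],None,fx=8,fy=8,interpolation=3))
cv2.imwrite('pics/c4.png',np.hstack([cv2.imread('pics/zs4.png'),cv2.imread('pics/zd4.png')]))
E
```

```text
time_s: 15.35
tool_pos: [493.4, -5.0, 345.6]
eef_rot: [3.141, -0.002, -0.122]
force: [0.7, 0.6, -0.8]
grip_width: 0.264
grip_force: 58.7
15.35 [493.4  -5.  345.6] [ 3.141e+00 -2.000e-03 -1.220e-01] F [ 0.7  0.6 -0.8] 0.2635061211199714 58.700754046440125 [-0.16 -0.29  1.86 -0.    1.57  1.53]
s4 243 158 [244.01668679 167.22233509] [242.62924563 155.44623991]
d4 325 174 [324.15979876 186.63785652] [325.02143991 170.57803798]
```

View pics/c4.png

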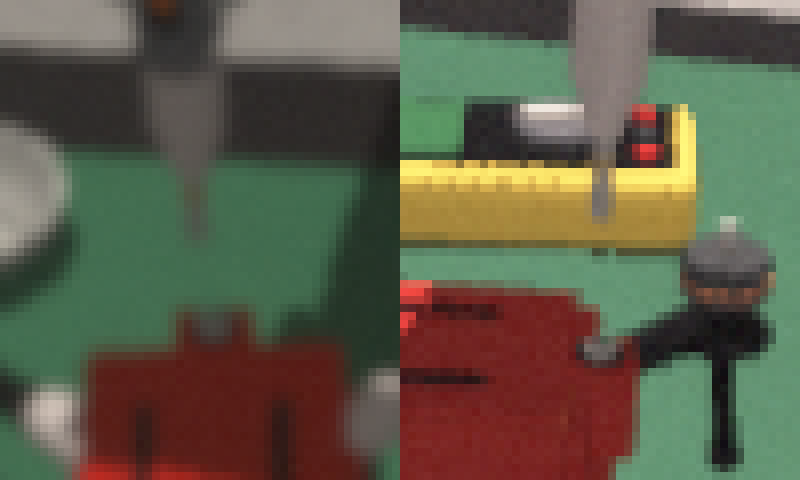

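Both views show the bit (scene crop (197,240), side (600,220)) about 44 mm above the screw (213,328 / 602,348), centred to within about 3 mm. Shift -x by 2 mm and lower 27 mm.

```bash
python3 -m jog '[[-1,-2,-1,5,0,0,0],[-1,0,0,6,0,0,0],[-1,0,0,6,0,0,0],[-1,0,0,5,0,0,0],[-1,0,0,4,0,0,0],[-1,0,0,1,0,0,0],[-1,0,0,0,0,0,0],[-1,0,0,0,0,0,0],[-1,0,0,0,0,0,0],[-1,0,0,0,0,0,0]]'
python3 - <<'E'
from h import *
st();cap('side','d5');cap('scene','s5')
for f in('s5','d5'):
    I=Im(f);u,v=np.round(I.pix([493,-7,165])).astype(int)
    cv2.imwrite(f'pics/z{f}.png',cv2.resize(I.p[v-30:v+30,u-25:u+25,::-1],None,fx=8,fy=8,interpolation=3))
cv2.imwrite('pics/c5.png',np.hstack([cv2.imread('pics/zs5.png'),cv2.imread('pics/zd5.png')]))
E
```

```text
time_s: 16.7
tool_pos: [492.2, -4.2, 319.0]
eef_rot: [3.141, -0.002, -0.123]
force: [-0.4, -0.3, -0.1]
grip_width: 0.26
grip_force: 58.7
16.7 [492.2  -4.2 319. ] [ 3.141e+00 -2.000e-03 -1.230e-01] F [-0.4 -0.3 -0.1] 0.25966295469368766 58.700841665267944 [-0.16 -0.28  1.9  -0.    1.53  1.53]
```

View pics/c5.png

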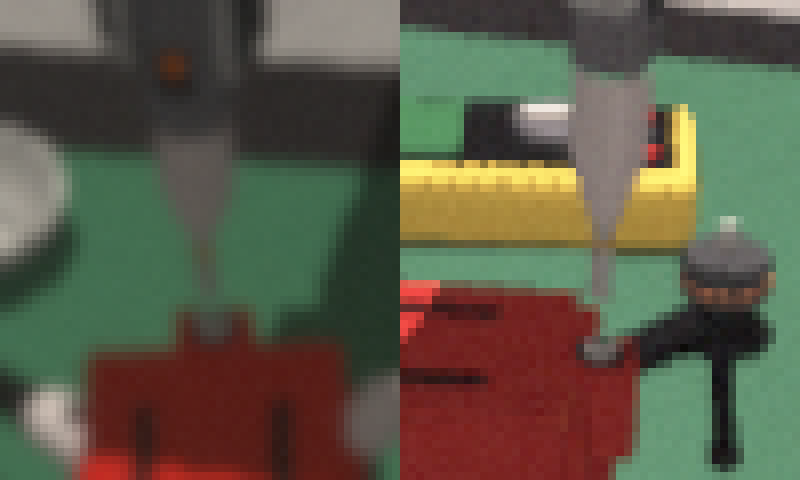

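The bit (side crop (600,300)) sits about 17 mm above the screw (602,348), centred in both views, and the hatch is flat. Hand in.

```bash
python3 -c "
from bench import robot; print(robot.job_done())"
```

```text
the job is handed in; nothing more can be done
None
```

I've handed the job in with the hatch shut and the driver held upright, its bit about 17 mm above the screw and centred to within a few millimetres in both camera views; hand-in returned no verdict, so I can't say whether it passed.

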